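# Shift the gear selector to its new sensor

## Robot

A 6-joint arm with a two-finger parallel gripper is mounted at the origin on the work surface. World frame = base frame: x ahead of the robot, y to its left, z up, the work surface at z = 0. Lengths are in mm, angles in rad, forces in N, time in s.
With the tool pointing down it reaches from about 375 to 900 mm from the base axis. Payload 3.1 kg.
Tool frame: the origin (TCP) lies midway between the tips of the shut fingers; the grasp point (between the pads) lies 19 mm behind it (grip_point_offset is the distance from the TCP to the grasp point, in mm); x points along the fingers, z is the direction in which the jaws open and shut, and the axes are right-handed (so a half turn about x gives the same grasp; the last joint's range is limited). The gripper opens to 87 mm and grips with 3 to 60 N. Pads are 19 mm wide; open, the fingers measure 117 mm over their backs; the gripper's body (75 mm by 190 mm) begins 51 mm behind the grasp point.
Start: joints at [1.157, 0.527, 1.433, -0, 1.181, -0.178], TCP at [145.973, 607.691, 222.548] pointing down, gripper open.
Joint ranges: [-3.08, 3.08], [-0.75, 2.2], [0.22, 2.44], [-1.43, 4.57], [0, 2.65], [-2.85, 2.85]. Speed limits (rad/s): [2.79, 2.79, 3.14, 3.14, 3.14, 3.14].

## Interface

Orientations are given as [roll, pitch, yaw] about the fixed x, y, z axes, in that order (R = Rz(yaw) Ry(pitch) Rx(roll)).
In Python, from cell import sense, camera, get_calibration, job_done, grip_point_offset gives the robot as it stands.
- The arm moves only by the tool carry_out, never from a script. Its argument "commands" is one flat list of numbers, 4 for each row, row after row: the shift along the tool's x, y, z in m, then the turn about the tool's x in rad. A call has 1 to 8 rows; each row is the pose to reach, as a shift and turn from the pose commanded when the call began, along the tool's axes at that moment; what a row does not reach only later rows make up. A row lasts 1/12 s, in which the tool goes at most 41.7 mm and 7.16 degrees, less where a joint would pass 70% of its speed; a pose out of reach is approached as far as the arm can. A call with a gripper value outside its range is refused whole. "claw" is the opening, from -1 (shut) to 1 (fully open), set as the call begins (left out, the last holds). The fingers move at their own pace and stop on an object; the grip force is fixed at half the most. Time passes only in rows, so rows that repeat a pose let the fingers close. It gives the time, the measured TCP pose, the force and the opening at its end, in the units of the state.
- sense(): the state, without advancing time (a new reading comes with each control period).
- camera(name): name is "scene" or "top"; returns the picture (384x512x3 uint8, red, green, blue); there is no depth.
- get_calibration(name): a dict with "fx", "fy", "cx", "cy" (pixels), "rvec" (rotation vector, rad) and "tvec" (3), from world to camera coordinates, as OpenCV has them. Camera axes: x right, y down, z forward; pixel columns grow to the right and rows downward; lengths in mm; the calibration is good to about 2 mm. A picture is of the moment at which its call begins. get_calibration takes no time and is no camera call.
- job_done(): hands the job in, once; it reports no verdict.
The state is a dict: "time_s": time; "joint_positions": joint angles; "qd": joint speeds; "joint_efforts": joint torques, N m; "tcp_pos": TCP position; "eef_rot": TCP orientation; "ft_force": force on the tool from outside, world axes, zero at the start; "wrist_torque": the same for the moment, N m; "width": finger opening in mm.
Only numpy, scipy, OpenCV 4.12 (cv2) and the standard library are available. Lean on these libraries where they do the work, as an engineer would, in place of code of your own. Each camera call takes 0.05 s, during which the arm holds its last target.

## Task

The gear selector on the bench has had one of its six slot sensors replaced, and the new one is the yellow block at the end of a slot. Push the gear lever out of the slot it stands in, through the neutral channel, and fully home in the slot with the yellow sensor, without running it home in any other slot on the way and without taking the knob or rod between the fingers. Leave it standing there, and leave the other things on the bench where they are.

Things in the scene. Friction and masses are not known exactly. Their poses are not given: they have to be found in the camera images.
- selector: gear selector of a driving simulator, cover off, screwed to the bench: base plate 156 x 136 mm, open frame, aluminium gate plate on top. Origin on the bench under the middle of the gate; x runs along the slots, y across them, z up; x is turned up to 0.4 rad from the robot's x. The lever's pivot is 30 mm above the origin. At the start the rod stands 12 to 20 mm into the slot at -x, +y
- gate (a point): middle of the gate plate's top face, 127.5 mm above the bench, axes as the selector's. Plate 124 (x) x 108 (y) x 5 mm. Cut-out: a neutral channel along y, and three slots from it to +x and three to -x, centre lines at y = -22, 0, +22 mm. All are 14 mm wide; the tongues between slots end in round noses 7 mm from the channel's middle line. Fully home, the rod is 26 mm from that line
- knob (a point): centre of the lever's black ball knob, 44 mm in diameter, 195 mm from the pivot (225 mm above the bench when upright). Its z runs up along the lever. Below it a ferrule up to 21 mm wide reaches to 42 mm below the centre, then comes the bare rod, 10 mm thick. At the knob, neighbouring slots are 45 mm apart and a slot's end is about 52 mm from neutral
- rod (a point): point on the lever rod's axis 95 mm from the pivot, about level with the gate plate. With the lever fully home it lies about 18 mm (horizontally) from the origin of that slot's sensor
- shift (a joint): fore and aft lean of the lever, rad: 0 in the neutral channel, positive towards the selector's +x; about +0.265 or -0.265 fully home in a slot. Friction holds the lever wherever it is left; about 3 N at the knob moves it
- select (a joint): sideways lean of the lever, rad: 0 in the middle pair of slots, about +0.228 in the pair at +y and -0.228 in the pair at -y (the rod has about 0.02 rad of play either way in a slot). Friction holds it; about 2 to 3 N at the knob moves it, and only in the neutral channel (shift within about 0.03 of 0)
- sensor_new: the new sensor: yellow block 16 x 16 mm, 10 mm high, on top of the gate plate just beyond the end of its slot, 43 mm along selector x from the middle line and on the slot's centre line (y = 0 or -22 mm; any of these four slots). Origin at the centre of its underside
- sensor_a: black sensor block, same size as the yellow one, at the end of another slot; origin at the centre of its underside
- sensor_b: black sensor block, same size as the yellow one, at the end of another slot; origin at the centre of its underside
- sensor_c: black sensor block, same size as the yellow one, at the end of another slot; origin at the centre of its underside
- sensor_d: black sensor block, same size as the yellow one, at the end of another slot; origin at the centre of its underside
- sensor_e: black sensor block, same size as the yellow one, at the end of another slot; origin at the centre of its underside
- third_hand: loose soldering helper: black base tray 100 x 65 mm with a steel post 190 mm high at its +x end, a cross-bar and two clips; origin under the tray's centre; beside the selector on its +y side
- side_cutters: loose side cutters with purple handles, 130 mm long along their x, 12 mm high, lying beyond the selector; origin near the pivot
- circuit_board: loose green circuit board 80 x 55 mm, with parts up to 14 mm high, lying beyond the selector; origin under its centre
- solder_reel: loose reel of solder with a blue top, 60 mm in diameter and 40 mm high, standing on the selector's -y side; origin under its centre

How it is judged:
By the outcome, as a careful person would: the job done as asked, in the order asked, and still so for the second after the job is handed in, with the robot touching nothing.
It also fails if it takes over 54 s, if anything falls off the work surface, if the arm or the gripper's body presses on something with over 40 N, if the wrist force passes 120 N, or if a joint passes its speed limit or range.

## Working session

There is one attempt and no reset: what is moved stays moved. The work goes in short steps, Python scripts to look and compute and a tool call to move; the robot and the scene stay as the last step left them, time stands still between calls to the robot, and variables do not carry over. Pictures are saved under pics/ and viewed, and the job is handed in when it is done.

Besides the shell and the picture viewer there is one more tool, called after "Emit:" as name(argument=value, ...) on one line, values as JSON. carry_out: Moves the arm, as the interface text tells. Its arguments: {"type":"object","properties":{"commands":{"type":"array"},"claw":{"type":"number"}},"required":["commands"]}

```bash
mkdir -p pics; ls; python3 - <<'E'
from cell import sense,camera,get_calibration,grip_point_offset
import cv2
s=sense();print(s,grip_point_offset)
for n in("scene","top"):
    im=camera(n);cv2.imwrite(f"pics/{n}0.png",im[:,:,::-1]);print(get_calibration(n))
E
```

```text
pics
{'time_s': 0.0, 'joint_positions': array([ 1.15645999e+00,  5.28447892e-01,  1.43390138e+00, -3.11154905e-05,
        1.18136529e+00, -1.78537493e-01]), 'qd': array([ 0.00197646, -0.00027969, -0.00037897,  0.00063084, -0.00057653,
        0.0008314 ]), 'joint_efforts': array([ 3.31017209e-04, -4.40035987e+01, -1.76597482e+01,  6.32011145e-02,
        5.79392700e-02, -1.64493131e-04]), 'tcp_pos': array([145.7187718 , 607.03033196, 221.5831401 ]), 'eef_rot': array([ 2.97660848,  1.56867423, -1.9715675 ]), 'ft_force': array([-0.65751047,  0.54184112, -0.92785898]), 'wrist_torque': array([-0.02502414,  0.00950584,  0.0433986 ]), 'width': 87.30886820811344} 18.700000000000003
{'fx': 477.3846164340467, 'fy': 477.3846164340467, 'cx': 253.17511711492125, 'cy': 187.4570504256852, 'rvec': array([ 2.34840816,  0.83706681, -0.31671473]), 'tvec': array([-520.86418392, -164.49409864, 1317.84431634])}
{'fx': 448.8332013610863, 'fy': 448.8332013610863, 'cx': 250.40027671288968, 'cy': 186.34467440243662, 'rvec': array([ 2.21419025, -2.15111399,  0.06901773]), 'tvec': array([  48.77543604,  643.0930131 , 1245.17076991])}
```

View pics/scene0.png

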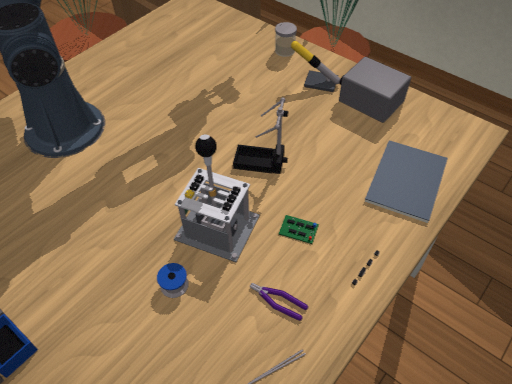

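View pics/top0.png

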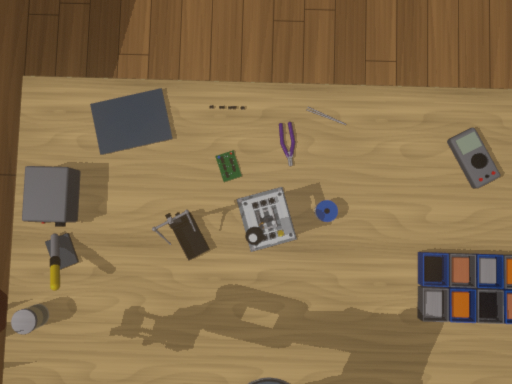

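```bash
python3 - <<'E'
import cv2
for n,(x0,y0,w,h) in {"scene":(200,130,220,165),"top":(140,120,220,165)}.items():
    im=cv2.imread(f"pics/{n}0.png")
    c=cv2.resize(im[y0:y0+h,x0:x0+w],(800,600),interpolation=cv2.INTER_CUBIC)
    cv2.imwrite(f"pics/{n}0c.png",c)
E
```

```text
(no output)
```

View pics/scene0c.png

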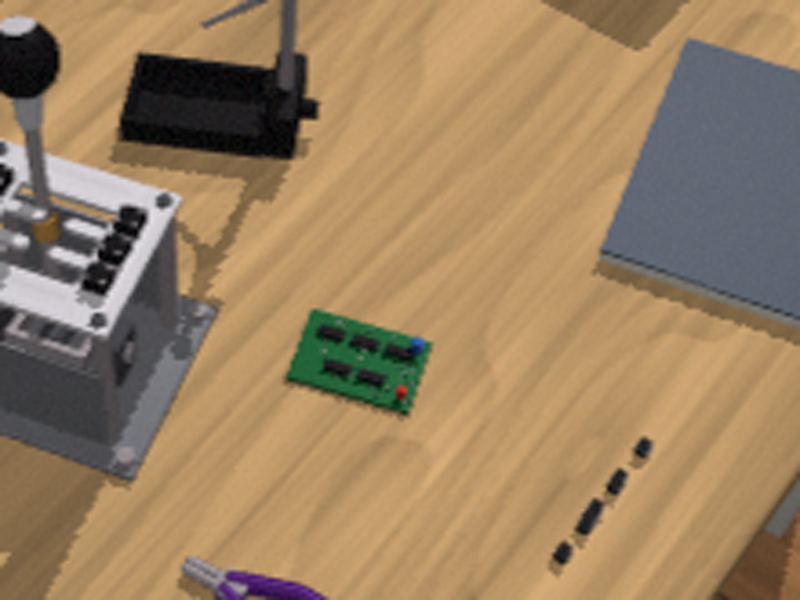

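View pics/top0c.png

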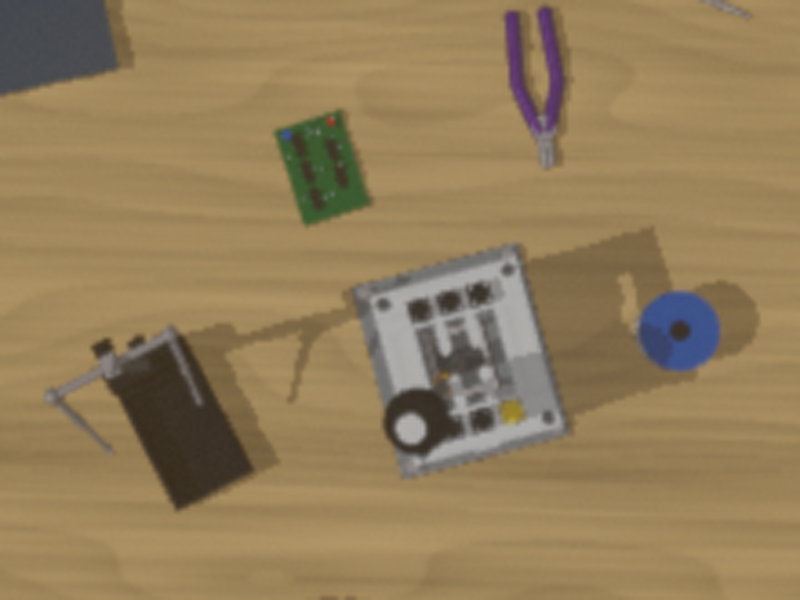

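The top view shows the selector at about (267,218), with the lever leaning to the near-left and the knob at (254,236). The yellow sensor is at about (281,233), which is the near-right (-x, -y) slot. Next I'll measure these positions.

```bash
cat > h.py <<'E'
import cv2,numpy as np
from cell import get_calibration
def ray(n,u,v):
    c=get_calibration(n);R=cv2.Rodrigues(c['rvec'])[0];o=-R.T@c['tvec']
    d=R.T@np.array([(u-c['cx'])/c['fx'],(v-c['cy'])/c['fy'],1.]);return o,d/np.linalg.norm(d)
def plane(n,u,v,z):
    o,d=ray(n,u,v);return o+d*(z-o[2])/d[2]
def tri(a,b):
    (o1,d1),(o2,d2)=ray("top",*a),ray("scene",*b)
    t=np.linalg.lstsq(np.c_[d1,-d2],o2-o1,rcond=None)[0]
    p,q=o1+t[0]*d1,o2+t[1]*d2;return (p+q)/2,np.linalg.norm(p-q)
def blobs(mask,x0=0,y0=0):
    n,l,s,c=cv2.connectedComponentsWithStats(mask.astype('uint8'))
    return [(np.round(c[i]+[x0,y0],2).tolist(),s[i].tolist()) for i in range(1,n) if s[i,4]>4]
E
python3 - <<'E'
from h import *
t=cv2.imread("pics/top0.png").astype(int);s=cv2.imread("pics/scene0.png").astype(int)
for n,im,(x0,y0,x1,y1) in(("top",t,(236,185,300,252)),("scene",s,(175,130,262,260))):
    c=im[y0:y1,x0:x1];print(n)
    print("dark",blobs(c.max(2)<60,x0,y0))
    print("yel",blobs((c[:,:,0]<90)&(c[:,:,2]>130)&(c[:,:,1]>120),x0,y0))
    cv2.imwrite(f"pics/{n}0d.png",cv2.resize(c.astype('uint8'),None,fx=600/(y1-y0)*.95,fy=600/(y1-y0)*.95,interpolation=cv2.INTER_NEAREST))
E
```

```text
top
dark [([256.59, 233.41], [11, 43, 18, 16, 107])]
yel [([249.05, 190.25], [0, 4, 29, 4, 75]), ([287.0, 190.0], [49, 5, 5, 1, 5]), ([236.88, 220.75], [0, 34, 3, 4, 8]), ([280.31, 232.9], [41, 45, 7, 6, 29]), ([241.51, 243.75], [0, 49, 13, 18, 142]), ([282.08, 246.4], [21, 52, 43, 15, 201])]
scene
dark [([205.52, 146.84], [21, 7, 20, 20, 311]), ([248.0, 158.2], [58, 15, 29, 27, 659]), ([196.21, 182.64], [15, 45, 13, 16, 94]), ([230.74, 198.57], [48, 57, 17, 24, 144]), ([185.3, 210.8], [9, 79, 4, 5, 10]), ([198.92, 218.23], [21, 85, 8, 9, 48]), ([212.22, 220.33], [36, 89, 4, 4, 9]), ([218.17, 222.0], [42, 91, 3, 3, 6]), ([235.38, 221.88], [59, 90, 3, 4, 8]), ([232.59, 230.41], [56, 95, 5, 11, 32]), ([211.6, 243.8], [35, 113, 4, 3, 5])]
yel [([196.89, 134.0], [19, 0, 7, 9, 9]), ([190.0, 162.5], [9, 26, 11, 14, 14]), ([230.8, 168.0], [55, 36, 2, 5, 5]), ([188.47, 192.34], [10, 59, 8, 7, 32]), ([177.35, 222.06], [0, 88, 7, 9, 34])]
```

View pics/top0d.png

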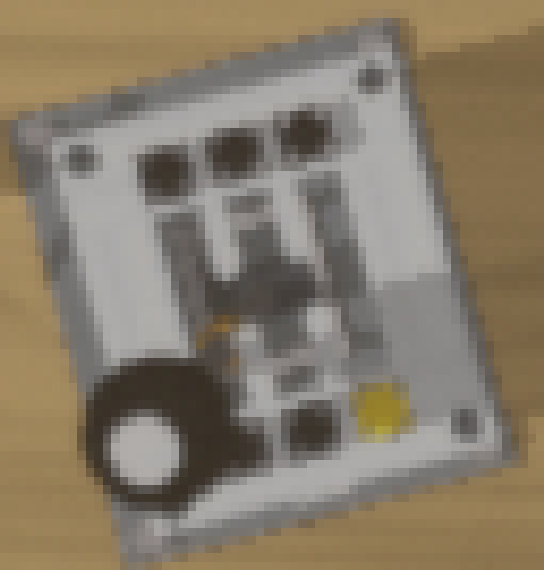

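View pics/scene0d.png

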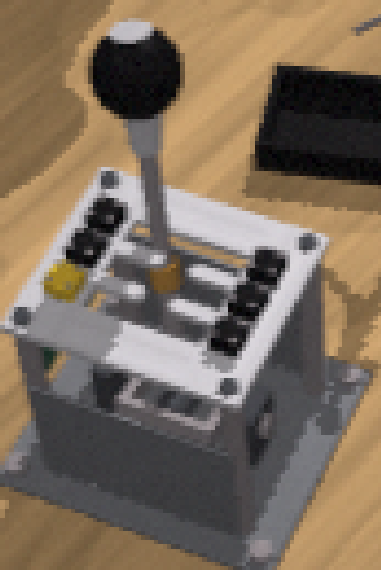

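```bash
cat >> h.py <<'E'
def frame(px):  # px: top-view crop pts of sensors
    P=np.array([plane("top",236+u/8.507-.5,185+v/8.507-.5,137)[:2] for u,v in px])
    L=np.array([[43,22],[43,0],[43,-22],[-43,-22],[-43,0]],float)
    A=[];b=[]
    for (x,y),p in zip(L,P):
        A+=[[x,-y,1,0],[y,x,0,1]];b+=list(p)
    a,bb,tx,ty=np.linalg.lstsq(np.array(A),np.array(b),rcond=None)[0]
    return np.arctan2(bb,a),np.hypot(a,bb),np.array([tx,ty]),np.array(A)@[a,bb,tx,ty]-b
E
python3 - <<'E'
from h import *
th,sc,o,r=frame([(166,172),(235,152),(304,131),(380,410),(311,427)])
print(th,sc,o,r.round(1))
k,e=tri((236+160/8.507-.5,185+436/8.507-.5),(175+135/4.385-.5,130+70/4.385-.5))
c,s=np.cos(th),np.sin(th);R=np.array([[c,-s],[s,c]])
print(k,e,"local",R.T@(k[:2]-o))
print("upright knob",o,"expected home(-x,+y)",R@[-30,45]+o)
print("yel scene", plane("scene",188.5,192.3,137), R@[-43,-22]+o)
for nm,p in (("cutoff screws",[(81,159),(372,77),(466,424)]),):
  for u,v in p: print(R.T@(plane("top",236+u/8.507-.5,185+v/8.507-.5,128)[:2]-o))
from cell import sense
from scipy.spatial.transform import Rotation as Ro
st=sense();print(Ro.from_euler('xyz',st['eef_rot']).as_matrix().round(3),st['tcp_pos'])
E
```

```text
0.29450416250794703 0.9957058128142456 [552.2924111   20.30295476] [ 0.3  0.4  0.   0.  -0.5 -0.3  0.5 -0.3 -0.2  0.2]
[511.01795337  53.41904195 219.93682951] 0.5373530160502371 local [-29.88498068  43.67086009]
upright knob [552.2924111   20.30295476] expected home(-x,+y) [510.52208274  54.65757118]
yel scene [515.44150533 -13.51889784 137.        ] [517.52956388 -13.23127332]
[53.25090891 45.36159882]
[ 54.08469798 -46.49175426]
[-54.47837043 -45.89676406]
[[-0.001 -0.972  0.234]
 [-0.002  0.234  0.972]
 [-1.     0.    -0.002]] [145.73588012 607.09675503 221.66667341]
```

Emit:
carry_out(commands=[-0.04,0,0,0,-0.08,0,0,0,-0.1,-0.027,-0.0295,0,-0.1,-0.054,-0.059,0,-0.1,-0.081,-0.0885,0,-0.1,-0.108,-0.118,0,-0.1,-0.135,-0.1475,0,-0.1,-0.162,-0.177,0], claw=-1)

```text
time_s: 0.77
tcp_pos: [262.3, 395.8, 322.3]
eef_rot: [2.863, 1.57, -2.085]
ft_force: [1.1, 0.0, 0.1]
width: 42.1
```

Emit:
carry_out(commands=[0,-0.027,-0.0295,0.12,0,-0.054,-0.059,0.24,0,-0.081,-0.0885,0.36,0,-0.108,-0.118,0.48,0,-0.135,-0.1475,0.6,0,-0.162,-0.177,0.72,0,-0.189,-0.2065,0.84,0,-0.216,-0.236,0.96])

```text
time_s: 1.43
tcp_pos: [417.2, 115.9, 322.4]
eef_rot: [2.405, 1.57, 2.774]
ft_force: [0.6, 0.8, 0.1]
width: 1.0
```

```bash
cat > w.py <<'E'
from h import *
from cell import sense
from scipy.spatial.transform import Rotation as Ro
th=0.2945;o=np.array([552.3,20.3]);c,s=np.cos(th),np.sin(th);RL=np.array([[c,-s],[s,c]])
def where():
    st=sense();M=Ro.from_euler('xyz',st['eef_rot']).as_matrix();p=st['tcp_pos']
    print("t",round(st['time_s'],2),"tcp",p.round(1),"local",(RL.T@(p[:2]-o)).round(1),"F",st['ft_force'].round(1),"w",round(st['width'],1),
     "az z",round(np.arctan2(M[1,2],M[0,2]),4),"down",M[:,0].round(3),"j",st['joint_positions'].round(2));return M,p
def goto(lx,ly,z):
    M,p=where();t=np.r_[RL@[lx,ly]+o,z];print("tool move mm",(M.T@(t-p)).round(1))
E
python3 -c "
from w import *
goto(-82,44,300)"
```

```text
t 1.43 tcp [417.2 115.9 322.4] local [-101.5  130.7] F [0.6 0.8 0.1] w 1.0 az z 0.3689 down [-0.  0. -1.] j [ 0.01  0.14  1.74  0.    1.26 -0.36]
tool move mm [ 22.4 -88.   13.1]
```

Emit:
carry_out(commands=[0,-0.03,0.004,0.04,0,-0.06,0.009,0.08,0,-0.088,0.013,0.08,0.022,-0.088,0.013,0.08,0.022,-0.088,0.013,0.08,0.022,-0.088,0.013,0.08])

```text
time_s: 1.93
tcp_pos: [459.9, 40.8, 299.4]
eef_rot: [2.634, 1.566, 2.928]
ft_force: [-0.4, 0.1, -0.1]
width: 0.6
```

```bash
python3 -c "
from w import *
goto(-82,44,205)
from cell import camera
for n in('top','scene'):cv2.imwrite(f'pics/{n}1.png',camera(n)[:,:,::-1])"
```

```text
t 1.93 tcp [459.9  40.8 299.4] local [-82.5  46.4] F [-0.4  0.1 -0.1] w 0.6 az z 0.2942 down [-0.005  0.001 -1.   ] j [-0.15  0.21  1.72  0.    1.22 -0.45]
tool move mm [94.4 -2.6  0.9]
```

Emit:
carry_out(commands=[0.03,-0.002,0,0,0.06,-0.002,0,0,0.095,-0.002,0,0,0.095,-0.002,0,0,0.095,-0.002,0,0])

```text
time_s: 2.45
tcp_pos: [461.0, 39.6, 205.4]
eef_rot: [2.676, 1.568, 2.973]
ft_force: [0.6, -0.1, 0.6]
width: 0.9
```

```bash
python3 -c "
from w import *
goto(-82,44,205)
from cell import camera
ims=[camera(n)[:,:,::-1] for n in('top','scene')]
a=cv2.resize(ims[0][170:260,210:310],(400,360),interpolation=2);b=cv2.resize(ims[1][120:260,150:270],(400,467),interpolation=2)
cv2.imwrite('pics/top2.png',a);cv2.imwrite('pics/scene2.png',b)"
```

```text
t 2.45 tcp [461.   39.6 205.4] local [-81.8  45. ] F [ 0.6 -0.1  0.6] w 0.9 az z 0.2965 down [-0.003  0.001 -1.   ] j [-0.16  0.34  1.84  0.    0.96 -0.45]
tool move mm [ 0.4 -1.  -0.2]
```

View pics/top2.png

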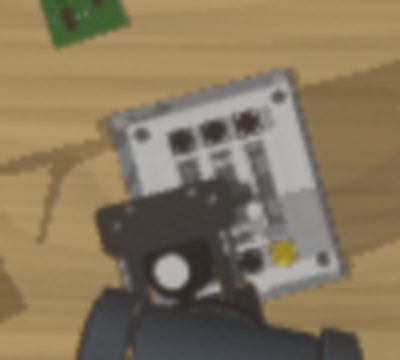

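View pics/scene2.png

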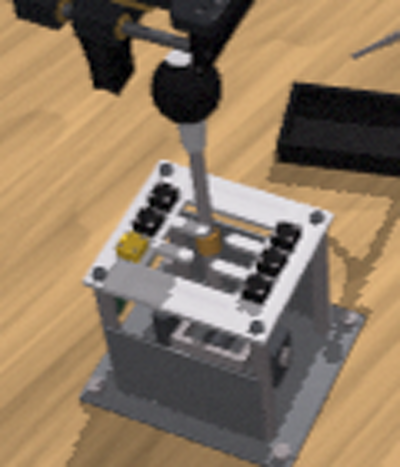

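Both views show the shut fingers standing clear behind the knob, with the gripper body above it. I'll now push slowly towards +x.

Emit:
carry_out(commands=[0,-0.001,0.005,0,0,-0.001,0.01,0,0,-0.001,0.014,0,0,-0.001,0.018,0,0,-0.001,0.022,0,0,-0.001,0.026,0,0,-0.001,0.03,0,0,-0.001,0.03,0])

```text
time_s: 3.22
tcp_pos: [491.2, 46.8, 205.5]
eef_rot: [2.289, 1.57, 2.584]
ft_force: [-2.5, -0.2, 2.4]
width: 0.5
```

```bash
cat > look.py <<'E'
import sys
from w import *
from cell import camera
M,p=where();k=sys.argv[1]
ims=[camera(n)[:,:,::-1] for n in('top','scene')]
a=cv2.resize(ims[0][180:250,230:310],(400,350),interpolation=2);b=cv2.resize(ims[1][130:240,160:260],(400,440),interpolation=2)
h=np.zeros((440,800,3),'uint8');h[:350,:400]=a;h[:,400:]=b
cv2.imwrite(f'pics/l{k}.png',h)
E
python3 look.py 3
```

```text
t 3.22 tcp [491.2  46.8 205.5] local [-50.7  43.1] F [-2.5 -0.2  2.4] w 0.5 az z 0.2951 down [-0.  0. -1.] j [-0.13  0.38  1.78  0.    0.99 -0.43]
```

View pics/l3.png

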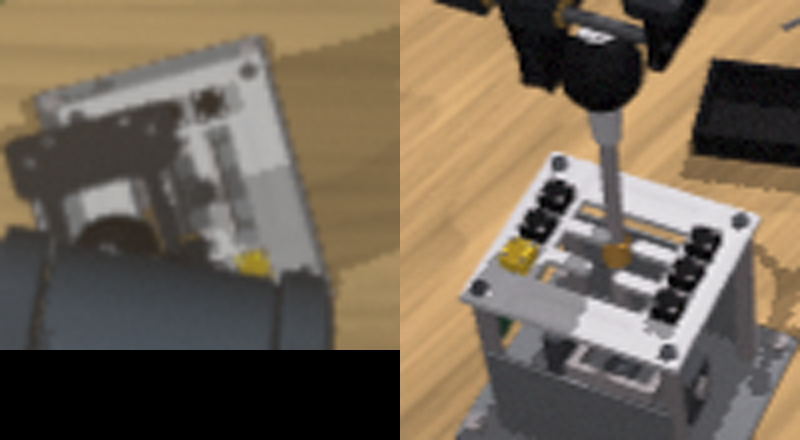

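```bash
cat >> w.py <<'E'
def knob(u,v,crop=True):
    if crop: u,v=160+(u-400)/4-.4,130+v/4-.4
    O,d=ray("scene",u,v);w=O-np.r_[o,30];b=d@w;D=b*b-w@w+195**2
    t=-b-np.sqrt(max(D,0));tt=-b+np.sqrt(max(D,0))
    for q in(t,tt):
        P=O+q*d;l=RL.T@(P[:2]-o);print("knob",P.round(1),"local",l.round(1),"shift~",round(np.arctan2(l[0],P[2]-30),3),"sel~",round(np.arctan2(l[1],P[2]-30),3))
E
python3 -c "
from w import *
knob(205.8-.0,146.2-.0,False);print(); knob(602,73)"
```

```text
knob [511.8  54.2 217.7] local [-28.9  44.2] shift~ -0.153 sel~ 0.231
knob [409.2 144.2  76.8] local [-101.   160.1] shift~ -1.137 sel~ 1.287

knob [523.1  55.  219.7] local [-17.9  41.7] shift~ -0.094 sel~ 0.216
knob [414.2 152.9  67.1] local [-93.7 167. ] shift~ -1.193 sel~ 1.352
```

Emit:
carry_out(commands=[0,0,0.004,0,0,0,0.008,0,0,0,0.011,0,0,0,0.014,0,0,0,0.016,0,0,0,0.0175,0,0,0,0.0175,0,0,0,0.0175,0])

```text
time_s: 3.98
tcp_pos: [508.1, 51.7, 205.5]
eef_rot: [-0.263, 1.57, 0.032]
ft_force: [-1.6, 0.6, 1.6]
width: 0.8
```

```bash
python3 look.py 4
```

```text
t 3.98 tcp [508.1  51.7 205.5] local [-33.2  42.9] F [-1.6  0.6  1.6] w 0.8 az z 0.295 down [ 0.001  0.    -1.   ] j [-0.12  0.4   1.74  0.    1.01 -0.41]
```

View pics/l4.png

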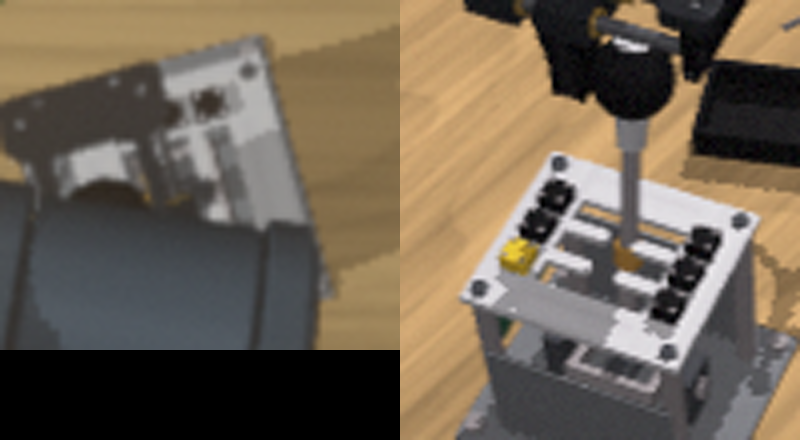

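```bash
python3 -c "
from w import *
knob(633,80)"
```

```text
knob [539.   60.8 220.3] local [-1.  42.6] shift~ -0.005 sel~ 0.22
knob [426.4 166.6  57.6] local [-78.  176.6] shift~ -1.231 sel~ 1.416
```

Emit:
carry_out(commands=[0,0,-0.015,0,0,0,-0.032,0,0,0.03,-0.035,0,0,0.053,-0.03,0,0,0.053,-0.005,0,0,0.053,0.02,0,0,0.053,0.033,0,0,0.053,0.033,0])

```text
time_s: 4.75
tcp_pos: [528.1, 112.6, 206.0]
eef_rot: [-0.233, 1.564, 0.063]
ft_force: [-0.0, 0.0, -0.1]
width: 0.6
```

```bash
python3 look.py 5
```

```text
t 4.75 tcp [528.1 112.6 206. ] local [ 3.6 95.3] F [-0.   0.  -0.1] w 0.6 az z 0.2956 down [ 0.006  0.    -1.   ] j [ 0.    0.43  1.67  0.    1.03 -0.29]
```

View pics/l5.png

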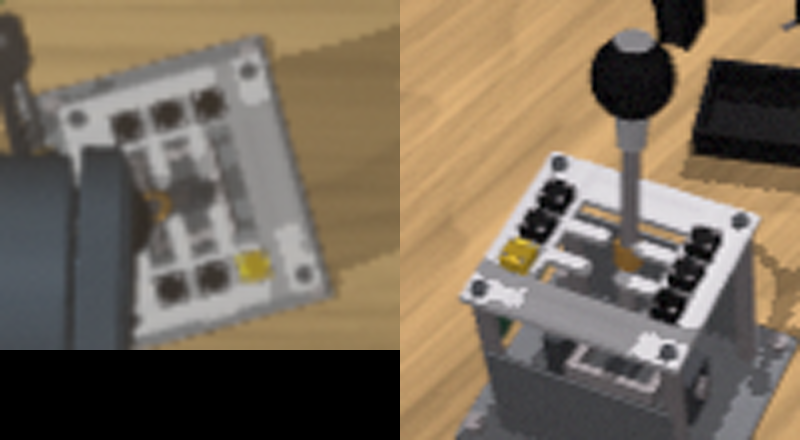

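The knob held at neutral while the fingers moved round to its +y side. Next I push towards -y.

Emit:
carry_out(commands=[0,-0.006,-0.004,0,0,-0.012,-0.004,0,0,-0.018,-0.004,0,0,-0.023,-0.004,0,0,-0.028,-0.004,0,0,-0.033,-0.004,0,0,-0.038,-0.004,0,0,-0.038,-0.004,0])

```text
time_s: 5.52
tcp_pos: [531.7, 73.4, 205.7]
eef_rot: [-0.814, 1.57, -0.519]
ft_force: [0.2, 2.4, 1.0]
width: 0.3
```

```bash
python3 look.py 6
```

```text
t 5.52 tcp [531.7  73.4 205.7] local [-4.3 56.8] F [0.2 2.4 1. ] w 0.3 az z 0.2942 down [ 0.001 -0.001 -1.   ] j [-0.07  0.43  1.67 -0.    1.04 -0.36]
```

View pics/l6.png

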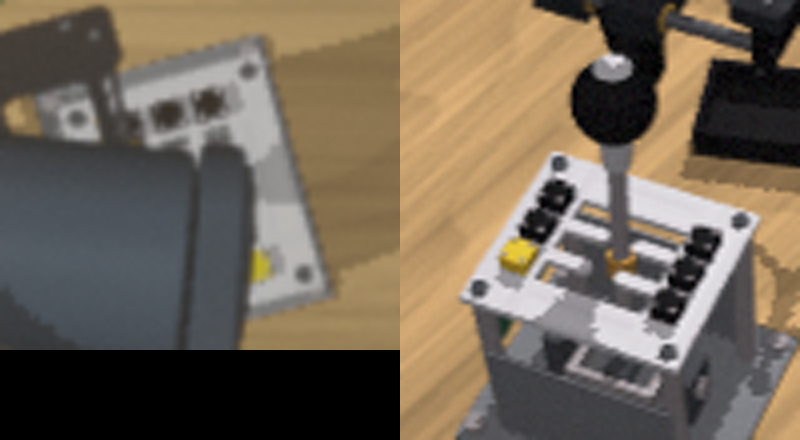

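```bash
python3 -c "
from w import *
knob(614,100)"
```

```text
knob [542.9  42.8 223.5] local [-2.4 24.3] shift~ -0.013 sel~ 0.125
knob [415.4 158.9  38.5] local [-90.8 172.4] shift~ -1.477 sel~ 1.522
```

Emit:
carry_out(commands=[0,-0.005,0.002,0,0,-0.01,0.003,0,0,-0.015,0.003,0,0,-0.02,0.003,0,0,-0.025,0.003,0,0,-0.03,0.003,0,0,-0.035,0.003,0,0,-0.04,0.003,0])

```text
time_s: 6.28
tcp_pos: [545.8, 36.4, 205.6]
eef_rot: [-0.908, 1.57, -0.613]
ft_force: [-0.4, 1.5, 1.4]
width: 0.4
```

```bash
python3 look.py 7
```

```text
t 6.28 tcp [545.8  36.4 205.6] local [-1.5 17.3] F [-0.4  1.5  1.4] w 0.4 az z 0.2949 down [ 0. -0. -1.] j [-0.14  0.44  1.65 -0.    1.05 -0.43]
```

View pics/l7.png

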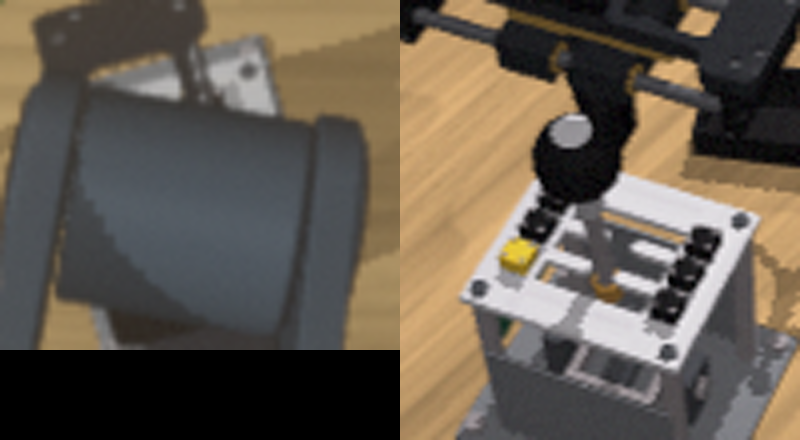

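```bash
python3 -c "
from w import *
knob(576,158)"
```

```text
knob [554.8   3.  224.2] local [ -2.6 -17.2] shift~ -0.014 sel~ -0.089
knob [399.1 135.1  -7.1] local [-113.3  154.3] shift~ -1.888 sel~ 1.807
```

Emit:
carry_out(commands=[0,-0.005,0,0,0,-0.01,0,0,0,-0.015,0,0,0,-0.019,0,0,0,-0.023,0,0,0,-0.026,0,0,0,-0.028,0,0,0,-0.028,0,0])

```text
time_s: 7.05
tcp_pos: [553.7, 9.7, 205.4]
eef_rot: [-2.784, 1.57, -2.489]
ft_force: [-0.9, 1.1, 0.2]
width: 0.2
```

```bash
python3 look.py 8
```

```text
t 7.05 tcp [553.7   9.7 205.4] local [ -1.7 -10.5] F [-0.9  1.1  0.2] w 0.2 az z 0.2946 down [-0. -0. -1.] j [-0.18  0.45  1.63 -0.    1.06 -0.48]
```

View pics/l8.png

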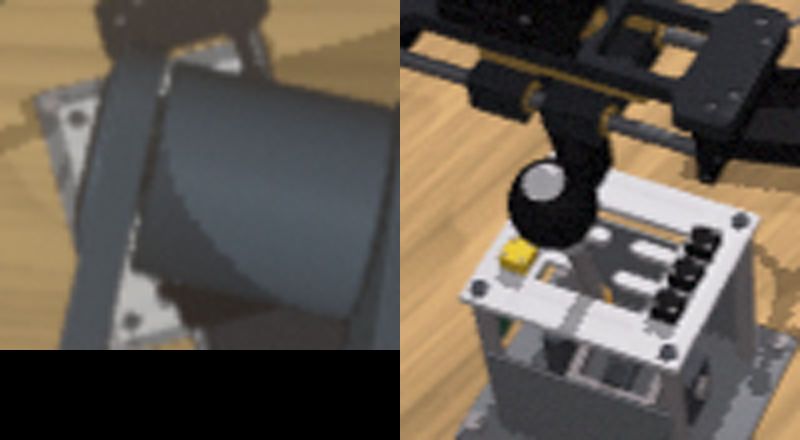

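```bash
python3 -c "
from w import *
knob(552.5,203)"
```

```text
knob [562.7 -22.2 220. ] local [ -2.4 -43.7] shift~ -0.013 sel~ -0.226
knob [394.4 113.8 -35.9] local [-124.   135.3] shift~ -2.059 sel~ 2.024
```

Emit:
carry_out(commands=[0,0.012,0,0,0,0.014,0.015,0,0,0.014,0.04,0,0,0.0,0.05,0,0,-0.02,0.05,0,0.006,-0.0335,0.05,0,0.006,-0.0335,0.05,0,0.006,-0.0335,0.05,0])

```text
time_s: 7.82
tcp_pos: [610.4, -7.3, 198.9]
eef_rot: [2.454, 1.569, 2.748]
ft_force: [-0.5, -0.3, -0.8]
width: 0.5
```

```bash
python3 look.py 9
```

```text
t 7.82 tcp [610.4  -7.3 198.9] local [ 47.6 -43.2] F [-0.5 -0.3 -0.8] w 0.5 az z 0.2936 down [-0.002  0.001 -1.   ] j [-0.19  0.54  1.49  0.    1.11 -0.49]
```

View pics/l9.png

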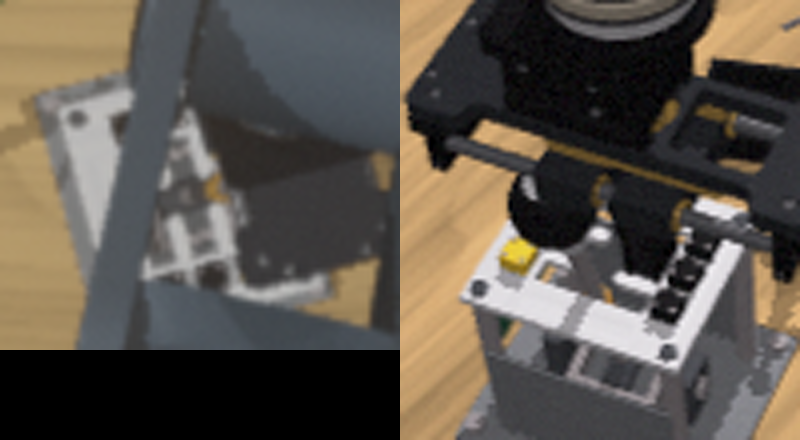

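The knob hasn't moved and the fingers are on its +x side. I'll push it into the yellow slot.

Emit:
carry_out(commands=[0,0,-0.008,0,0,0,-0.014,0,0,0,-0.019,0,0,0,-0.024,0,0,0,-0.029,0,0,0,-0.034,0,0,0,-0.039,0,0,0,-0.039,0])

```text
time_s: 8.58
tcp_pos: [573.3, -19.0, 200.0]
eef_rot: [-1.513, 1.57, -1.218]
ft_force: [0.5, 1.1, 1.8]
width: 0.6
```

```bash
python3 look.py 10
```

```text
t 8.58 tcp [573.3 -19.  200. ] local [  8.7 -43.7] F [0.5 1.1 1.8] w 0.6 az z 0.2949 down [ 0. -0. -1.] j [-0.23  0.49  1.59 -0.    1.07 -0.52]
```

View pics/l10.png

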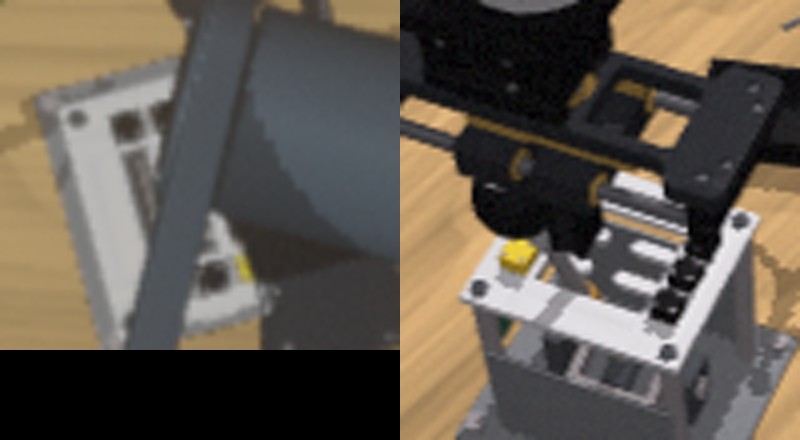

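Emit:
carry_out(commands=[0,0,-0.004,0,0,0,-0.008,0,0,0,-0.012,0,0,0,-0.016,0,0,0,-0.02,0,0,0,-0.023,0,0,0,-0.025,0,0,0,-0.025,0])

```text
time_s: 9.35
tcp_pos: [549.2, -25.9, 199.3]
eef_rot: [2.698, 1.569, 2.992]
ft_force: [1.1, 1.3, -0.9]
width: 0.4
```

Emit:
carry_out(commands=[0,0,-0.001,0,0,0,-0.002,0,0,0,-0.002,0])

```text
time_s: 9.6
tcp_pos: [548.1, -26.4, 199.5]
eef_rot: [1.666, 1.571, 1.961]
ft_force: [1.2, 1.6, -1.9]
width: 0.5
```

```bash
python3 -c "
from w import *
where()"
```

```text
t 9.6 tcp [548.1 -26.4 199.5] local [-17.6 -43.5] F [ 1.2  1.6 -1.9] w 0.5 az z 0.295 down [-0.  0. -1.] j [-0.25  0.45  1.65  0.    1.04 -0.55]
```

Emit:
carry_out(commands=[0,0,-0.001,0,0,0,-0.002,0,0,0,-0.002,0])

```text
time_s: 9.85
tcp_pos: [546.1, -27.1, 199.5]
eef_rot: [3.123, 1.571, -2.865]
ft_force: [1.0, 0.8, -1.5]
width: 0.4
```

Emit:
carry_out(commands=[0,0,-0.001,0,0,0,-0.002,0,0,0,-0.002,0])

```text
time_s: 10.1
tcp_pos: [545.0, -27.5, 199.5]
eef_rot: [-0.029, 1.569, 0.266]
ft_force: [4.8, 3.8, -4.3]
width: 0.7
```

Force is rising, which looks like the slot's end. I'll nudge a little further to confirm it.

Emit:
carry_out(commands=[0,0,-0.001,0,0,0,-0.0015,0,0,0,-0.0015,0])

```text
time_s: 10.35
tcp_pos: [544.6, -27.6, 199.5]
eef_rot: [-0.033, 1.567, 0.261]
ft_force: [6.8, 5.0, -6.1]
width: 0.5
```

```bash
python3 look.py 11
```

```text
t 10.35 tcp [544.6 -27.6 199.5] local [-21.3 -43.6] F [ 6.8  5.  -6.1] w 0.5 az z 0.2943 down [ 0.004  0.001 -1.   ] j [-0.26  0.45  1.66  0.    1.03 -0.55]
```

Commanded 1.5 mm, it moved only 0.4 mm, and the force went up: that is the stop. I'll back off, rise clear and look.

Emit:
carry_out(commands=[0,0,0.005,0,0,0,0.02,0,0,0,0.045,0,-0.02,0,0.055,0,-0.06,0,0.055,0,-0.1,0,0.055,0,-0.12,0,0.055,0,-0.12,0,0.055,0])

```text
time_s: 11.12
tcp_pos: [597.6, -13.1, 325.8]
eef_rot: [-0.687, 1.561, -0.392]
ft_force: [-0.8, -0.0, 0.3]
width: 0.7
```

Emit:
carry_out(commands=[0,0.04,0,0,0,0.08,0,0,0,0.12,0,0,0,0.16,0,0,0,0.2,0,0,0,0.24,0,0,0,0.25,0,0,0,0.25,0,0])

```text
time_s: 11.78
tcp_pos: [520.4, 229.1, 318.7]
eef_rot: [-3.039, 1.567, -2.739]
ft_force: [0.7, -1.0, -0.1]
width: 0.1
```

```bash
python3 look.py 12; python3 -c "
from cell import camera
import cv2
for n in('top','scene'):cv2.imwrite(f'pics/{n}13.png',camera(n)[:,:,::-1])"
```

```text
t 11.78 tcp [520.4 229.1 318.7] local [ 30.1 209. ] F [ 0.7 -1.  -0.1] w 0.1 az z 0.2999 down [-0.003 -0.001 -1.   ] j [ 0.22  0.35  1.45 -0.    1.34 -0.08]
```

View pics/l12.png

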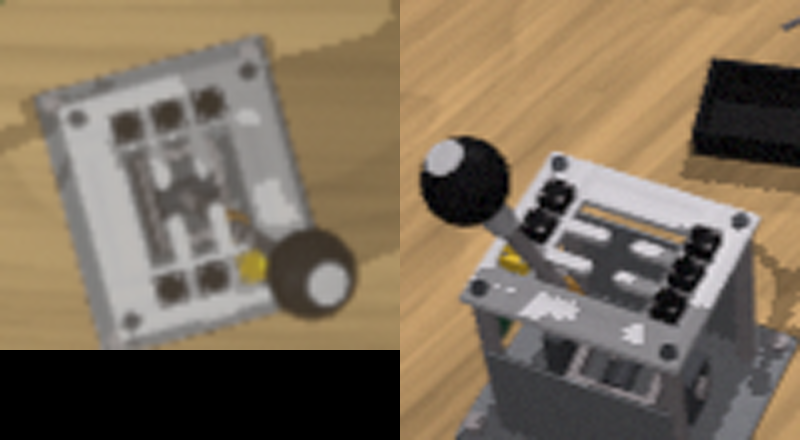

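View pics/top13.png

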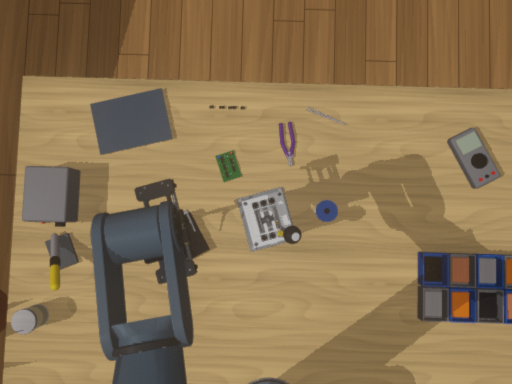

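View pics/scene13.png

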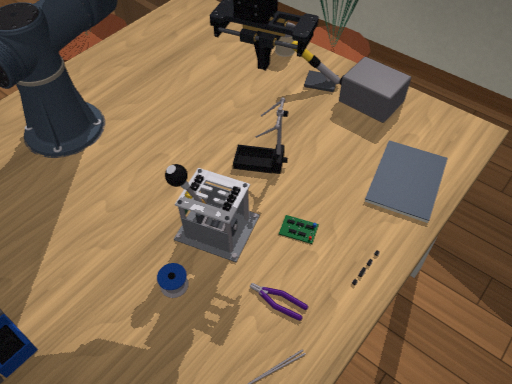

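```bash
python3 -c "
from w import *
a=(230+312/5-.4,180+273/5-.4);b=(160+65/4-.4,130+181/4-.4)
knob(465,181)
p,e=tri(a,b);l=RL.T@(p[:2]-o);print(p,e,l,np.arctan2(l[0],p[2]-30),np.arctan2(l[1],p[2]-30))
x=cv2.imread('pics/scene0.png').astype(int);y=cv2.imread('pics/scene13.png').astype(int)
for r in((232,95,290,175),(275,212,322,246),(245,278,312,322),(155,260,190,300)):
  print(np.abs(x-y)[r[1]:r[3],r[0]:r[2]].mean())
"
```

```text
knob [515.5 -35.2 213.3] local [-51.3 -42.4] shift~ -0.273 sel~ -0.227
knob [365.7  70.8   4.6] local [-164.   102.5] shift~ -1.724 sel~ 1.814
[516.944008   -36.17085151 215.25235708] 0.023770006768718915 [-50.22513349 -43.77715392] -0.2647529980519848 -0.2320539052629936
2.923706896551724
2.271380892782645
2.1426956128448666
13.631428571428572
```

```bash
python3 -c "
from h import *
for n in('top','scene'):
  for k in('0','13'):
    x=cv2.imread(f'pics/{n}{k}.png').astype(int);m=(x[:,:,0]>x[:,:,2]*2+20)&(x[:,:,0]>80);print(n,k,[b for b in blobs(m) if b[1][4]>100])
"
python3 -c "
from cell import job_done;print(job_done())"
```

```text
top 0 [([494.48, 271.72], [477, 255, 27, 34, 265]), ([470.0, 298.43], [450, 289, 26, 32, 113])]
top 13 []
scene 0 [([171.28, 276.26], [157, 263, 29, 27, 567]), ([15.14, 338.13], [0, 314, 31, 55, 240])]
scene 13 [([171.38, 276.27], [158, 263, 28, 27, 544]), ([15.89, 336.23], [0, 314, 30, 54, 189])]
the job is handed in; nothing more can be done
None
```

The gear lever is fully home in the slot with the yellow sensor (selector -x, y = -22 mm), and I have handed the job in at about 12 s of the 54 s allowed. I pushed the knob with the shut fingers only. It went +x into neutral, then -y along the channel, then -x until it met the slot's end, and neither the knob nor the rod was gripped.

**Lever at home:** At the end of the slot, a commanded 1.5 mm moved the tool only 0.4 mm and the push force rose to about 8 N. With the arm clear, the two cameras together put the knob at shift -0.265 and select -0.232, against -0.265 and -0.228 expected. The scene camera alone gave -0.273 and -0.227, which agrees within the measuring error.

**Other things on the bench:** In the scene view, the third hand, circuit board and side cutters look the same before and after. The solder reel's area differed in brightness, which I put down to the arm's shadow. The reel's blue top had moved by only 0.1 pixel. My check of the reel in the top view found no blue patch, so it confirmed nothing there.

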